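Open the push-and-turn cap of the cleaner jug

ROBOT

A 6-joint arm with a two-finger parallel gripper is mounted at the origin on a cart in front of the work surface, level with it; the furniture and walls round the work are solid. World frame = base frame: x ahead of the robot, y to its left, z up, the work surface at z = 0. Lengths are in mm, angles in degrees, forces in N, time in s.
With the tool pointing down it reaches from about 350 to 725 mm from the base axis. Payload 6 kg.
Tool frame: the origin (TCP) lies on the centre line of the jaws, within the pads' length; the fingertips stand 25 mm ahead of it and the grasp point (between the pads) lies 6 mm ahead of it; z points along the fingers, x is the direction in which the jaws open and shut, and the axes are right-handed (so a half turn about z gives the same grasp; the last joint's range is limited). The gripper opens to 85 mm and grips with 20 to 120 N. Pads are 22 mm wide; open, the fingers measure 114 mm over their backs; the gripper's body (76 mm by 85 mm) begins 54 mm behind the grasp point. The pads swing forward as they close: fully open they stand 13 mm farther back than shut.
Start: joints at [-50.896, 2.303, 4.859, 0, -92.561, -19.12], TCP at [205.072, -563.846, 256.261] pointing down, gripper open.
Joint ranges: [-146.85, 146.85], [-73.84, 115.35], [-62.03, 85.46], [-188.31, 113.3], [-161.28, -10.13], [-171.36, 171.36]. Speed limits (degrees/s): [147.25, 147.25, 172.46, 180, 180, 180].

INTERFACE

Orientations are given as [roll, pitch, yaw] about the fixed x, y, z axes, in that order (R = Rz(yaw) Ry(pitch) Rx(roll)).
In Python, from cell import env gives the robot as it stands.
- The arm moves only by the shell command python3 -m jog 'ROWS' [OPENING]. ROWS is JSON, a list of rows, each a list of 6 numbers: the shift along the tool's x, y, z in m, then the turn, a rotation vector about the tool's x, y, z in rad. A call has exactly 10 rows; each row is the pose to reach, as a shift and turn from the pose commanded when the call began, along the tool's axes at that moment; what a row does not reach only later rows make up. A row lasts 1/10 s, in which the tool goes at most 50 mm and 8.59 degrees, less where a joint would pass 70% of its speed; a pose out of reach is approached as far as the arm can. A call with a gripper value outside its range is refused whole. OPENING is the opening in per cent of the stroke, from 0 (shut) to 100 (fully open), set as the call begins (- or left out, the last holds). The fingers move at their own pace and stop on an object; the grip force is fixed at half the most. Time passes only in rows, so rows that repeat a pose let the fingers close, or fill a call up. It gives the time, the measured TCP pose, the force and the opening at its end, in the units of the state.
- env.read_state(): the state, without advancing time (a new reading comes with each control period).
- env.camera(name): name is "side" or "top"; returns (picture, depth): 400x640x3 uint8, red, green, blue; 400x640 float32, mm along the optical axis (not along the pixel's ray), 0 where there is no reading.
- env.camera_info(name): a dict with "fov_y" (degrees; the focal length in pixels is half the picture's height over the tangent of half this angle, whatever the lens; pixels are square), "cx", "cy" (the principal point, pixels), "eye" and "rotation" of the camera in the world. Camera axes: x right, y up, looking along -z (the intrinsics and any distortion apply to the point x, -y, -z); pixel columns grow to the right and rows downward; lengths in mm; the calibration is good to about 2 mm. A picture is of the moment at which its call begins. camera_info takes no time and is no camera call.
- env.finish_job(): hands the job in, once; it reports no verdict.
Trained networks look in the newest picture that a camera, given by its name, has taken for a name from the list of things; names that differ only in an ending like _2 or _b are one class to them, and where a whole thing is asked for, a point or a joint stands for the part that bears it (a point fixed in the world has none). Each returns a list of dicts, best first, with "confidence" (0 to 1); they miss things now and then, are a little off and sometimes report something else, mostly with a low value. They report only what shows in the picture. A call takes as long as a camera call. They do not tell look-alikes from the thing itself.
- env.look_for(camera, thing): "location" ([x, y, z] in mm, in world coordinates, good to about 4 mm: the middle of the surface that is visible of it).
- env.cut_out(camera, thing): "pixels" (400x640 bool, what is visible of it).
- env.tip_of(camera, thing): "location" ([x, y, z] in mm, in world coordinates, good to about 4 mm: a listed point, or the origin of a listed thing).
The state is a dict: "time_s": time; "qpos": joint angles; "joint_velocities": joint speeds; "effort": joint torques, N m; "tcp_pos": TCP position; "orientation": TCP orientation; "contact_force": force on the tool from outside, world axes, zero at the start; "torque": the same for the moment, N m; "finger_gap": finger opening in mm.
Only numpy, scipy, OpenCV 4.12 (cv2) and the standard library are available. Lean on these libraries where they do the work, as an engineer would, in place of code of your own. Each camera call takes 0.05 s, during which the arm holds its last target.

TASK

Take the safety cap off the white cleaner jug: press the cap down against its spring, keep it pressed while you twist it anticlockwise (seen from above) past its catch, about a sixth of a turn, then lift it straight off and finish still holding the cap, level, about 8 cm above where it sat, over the jug's mouth. Leave the jug standing upright on the worktop where it is, not touched by the hand at the end, and do not disturb the pepper mill, the salt shaker or the lemon.

Things in the scene. Friction and masses are not known exactly. Their poses are not given: they have to be found in the camera images.
- cap_grip (a point): Centre of the jug's grey ribbed round cap, 54 mm across, 36 mm tall, 0.03 kg (point 16 mm below its top, 20 mm above its lower edge). z: its axis, up; x: along a small raised bar on top; closed, x agrees with the jug's x. Caught closed: pressed 4 mm down or more it turns anticlockwise (from above); free to lift at 36 to 86 deg (best 62, stop 88), caught under the neck's hooks at 8 to 36.
- jug: White squarish cleaner jug, 0.9 kg, loose: body 84 (its x) by 104 mm (y), 105 mm tall, low handle loop on its +y side reaching 87 mm from the axis, at most 99 mm high; round shoulder to 118 mm, then the neck (44 mm across its three hooks) under the cap. Origin: centre of the underside, on the cap's axis; z up.
- jug_seat (a point): Point fixed to the jug on its axis, 149 mm above its underside: where point cap_grip is while the cap is closed. Axes as the jug's. Lifted 35 mm from here, the cap is clear of the neck.
- seal (a joint): Sprung stopper in the jug's mouth that pushes the cap up: 0 with the cap closed (8 N), grows by the metres the cap is pressed down (1 N more per mm; the cap bottoms at 7 mm, 15 N), -0.003 with the cap off.
- pepper_mill: Dark wooden pepper mill, 58 mm across, 170 mm tall, standing; origin at the centre of its underside. Bystander.
- salt_shaker: Small clear salt shaker with a grey top, 44 mm across, 90 mm tall, standing; origin at the centre of its underside. Bystander.
- lemon: Lemon, 71x53x51 mm; origin at its underside. Bystander.
There are look-alikes about, which are no part of the job. There is more than one size of the part that bears cap_grip; the job needs the largest.

How it is judged:
By the outcome, as a careful person would: the job done as asked, in the order asked, and still so for the second after the job is handed in, while the arm keeps its last pose, push and grip.
It also fails if it takes over 32 s, if anything falls off the work surface, if the arm or the gripper's body presses on something with over 40 N, if the wrist force passes 120 N, or if a joint passes its speed limit or range.

## Working session

There is one attempt and no reset: what is moved stays moved. The work goes in short steps, Python scripts to look and compute and a shell command to move; the robot and the scene stay as the last step left them, time stands still between calls to the robot, and variables do not carry over. Pictures are saved under pics/ and viewed, and the job is handed in when it is done.

```bash
ls; mkdir -p pics; python3 - <<'E'
from cell import env
import cv2,numpy as np
for n in ("top","side"):
    p,d=env.camera(n); cv2.imwrite(f"pics/{n}1.png",p[:,:,::-1]); np.save(f"d_{n}.npy",d)
    print(n,env.camera_info(n))
    for t in ("cap_grip","jug","pepper_mill","salt_shaker","lemon"):
        print(t,[(np.round(r["location"]),round(r["confidence"],2)) for r in env.look_for(n,t)])
    for t in ("cap_grip","jug","jug_seat"):
        print("tip",t,[(np.round(r["location"]),round(r["confidence"],2)) for r in env.tip_of(n,t)])
print(env.read_state())
E
```

```text
pics
top {'fov_y': 47.192401935452466, 'cx': 317.1995651665071, 'cy': 193.21675850452925, 'eye': array([ 195.44355452,  -80.85210087, 1404.80543807]), 'rotation': array([ 11.34139288,  -0.30054314, -88.33481345])}
cap_grip [(array([ 429., -268.,  166.]), 0.71), (array([ 404., -372.,   27.]), 0.62), (array([ 410., -254.,   99.]), 0.39)]
jug [(array([ 414., -253.,   99.]), 0.73)]
pepper_mill [(array([490., 246., 120.]), 0.84)]
salt_shaker [(array([417.,   6.,  80.]), 0.48)]
lemon [(array([ 409., -454.,   44.]), 0.73)]
tip cap_grip [(array([ 432., -267.,  149.]), 0.83), (array([ 406., -372.,   18.]), 0.41)]
tip jug [(array([ 432., -269.,   -2.]), 0.78)]
tip jug_seat [(array([ 430., -272.,  146.]), 0.84)]
side {'fov_y': 56.415830261427786, 'cx': 327.3129931156147, 'cy': 196.61909713033432, 'eye': array([  356.4939081 , -1021.85226613,   475.58988603]), 'rotation': array([69.30925383,  1.47000793, -7.46412691])}
cap_grip [(array([ 428., -285.,  152.]), 0.95), (array([ 410., -384.,   23.]), 0.62), (array([ 433., -305.,   73.]), 0.56)]
jug [(array([ 431., -307.,   68.]), 0.74)]
pepper_mill 
[... 296 characters left out ...]
67.,  149.]), 0.58)]
{'time_s': 0.9, 'qpos': array([-5.08943641e+01,  2.30083850e+00,  4.85888535e+00, -2.17793322e-04,
       -9.25631588e+01, -1.91174114e+01]), 'joint_velocities': array([-0.02408642, -0.02330883,  0.04524135,  0.07821763,  0.04879414,
        0.04236659]), 'effort': array([ 6.95944073e-04, -3.67917001e+01,  3.47442305e+01,  6.93343878e+00,
       -1.00014320e-03,  6.83334179e-05]), 'tcp_pos': array([ 205.07853108, -563.82925943,  256.28667304]), 'orientation': array([-1.79998531e+02, -4.90128927e-03,  1.09988234e+02]), 'contact_force': array([-0.84481117,  0.12751553,  0.75936362]), 'torque': array([-0.00460232, -0.01263745, -0.04730786]), 'finger_gap': 84.90147150870234}
```

View pics/top1.png

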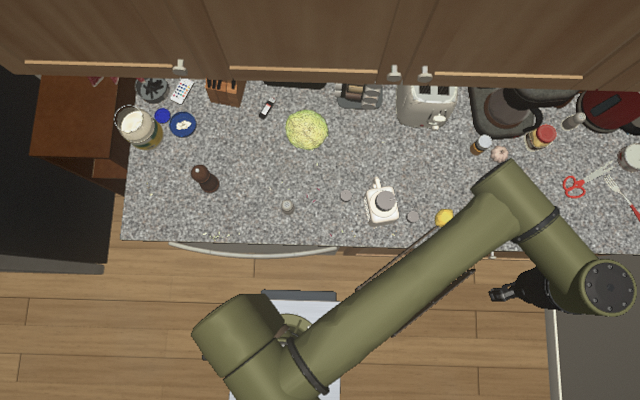

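View pics/side1.png

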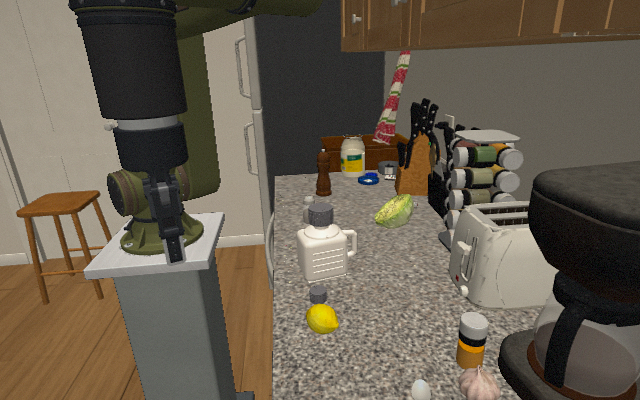

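```bash
python3 - <<'E'
import cv2,numpy as np
a=cv2.imread("pics/top1.png")[165:235,330:440]; a=cv2.resize(a,None,fx=7,fy=7,interpolation=cv2.INTER_CUBIC)
cv2.imwrite("pics/ct1.png",a)
a=cv2.imread("pics/side1.png")[190:345,270:380]; a=cv2.resize(a,None,fx=3.8,fy=3.8,interpolation=cv2.INTER_CUBIC)
cv2.imwrite("pics/cs1.png",a)
from cell import env
from scipy.spatial.transform import Rotation as R
c=env.camera_info("top"); r=env.camera_info("top")["rotation"]; M=R.from_euler("xyz",r,degrees=True).as_matrix()
f=200/np.tan(np.radians(c["fov_y"]/2)); d=np.load("d_top.npy")
v,u=np.mgrid[165:235,330:440]; D=d[165:235,330:440]
P=np.stack([(u-c["cx"])/f*D,-(v-c["cy"])/f*D,-D],-1)@M.T+c["eye"]
print({k:c.get(k) for k in c})
z=P[...,2]
for lo,hi in((150,185),(90,108),(85,99),(15,60)):
    m=(z>lo)&(z<hi)&(D>0); q=P[m]; 
    n,l,s,ce=cv2.connectedComponentsWithStats(m.astype(np.uint8))
    for i in range(1,n):
        if s[i,4]>8: 
            q=P[l==i]; print(lo,s[i,4],ce[i]+[330,165],q.mean(0).round(1),q.min(0).round(),q.max(0).round())
            if lo==90: print(cv2.minAreaRect(q[:,:2].astype(np.float32)))
            print(cv2.minEnclosingCircle(q[:,:2].astype(np.float32)))
E
```

```text
{'fov_y': 47.192401935452466, 'cx': 317.1995651665071, 'cy': 193.21675850452925, 'eye': array([ 195.44355452,  -80.85210087, 1404.80543807]), 'rotation': array([ 11.34139288,  -0.30054314, -88.33481345])}
150 316 [385.60443038 200.34493671] [ 429.9 -269.1  164.8] [ 404. -296.  151.] [ 457. -243.  172.]
((431.070068359375, -269.7978820800781), 27.465686798095703)
90 442 [380.24660633 204.19457014] [ 430.5 -263.3  100.7] [ 376. -316.   90.] [ 510. -222.  108.]
((445.12261962890625, -267.0436096191406), (132.87744140625, 84.35474395751953), 12.01673698425293)
((441.7441101074219, -266.7817077636719), 69.68942260742188)
85 48 [377.5    182.6875] [ 495.3 -256.1   94. ] [ 475. -272.   87.] [ 514. -245.   99.]
((493.5935363769531, -256.0015563964844), 21.365861892700195)
85 92 [374.27173913 213.30434783] [ 404.2 -247.    94.2] [ 374. -293.   85.] [ 472. -222.   99.]
((427.62506103515625, -260.40887451171875), 55.00102233886719)
85 14 [394.64285714 219.07142857] [ 389.  -306.    93.8] [ 384. -316.   86.] [ 395. -298.   99.]
((389.2204284667969, -307.0004577636719), 9.506294250488281)
15 20 [373.95 185.05] [ 499.4 -252.2   42.1] [ 491. -259.   31.] [ 509. -247.   57.]
((500.5594177246094, -252.0299530029297), 9.208203315734863)
15 109 [345.76146789 195.33027523] [ 468.5 -168.    24.1] [ 452. -184.   16.] [ 486. -150.   32.]
((468.7816162109375, -168.25318908691406), 17.95511245727539)
15 87 [372.56321839 217.06896552] [ 401.3 -248.8   39.3] [ 375. -311.   15.] [ 469. -221.   60.]
((428.800048828125, -267.2198181152344), 59.934635162353516)
15 117 [412.52136752 216.54700855] [ 408.7 -372.5   24.3] [ 392. -390.   15.] [ 427. -357.   33.]
((409.0414733886719, -373.2541198730469), 17.848411560058594)
15 62 [437.25806452 218.80645161] [ 402.2 -444.7   35.9] [ 384. -451.   24.] [ 426. -439.   46.]
((405.2038879394531, -447.87152099609375), 21.25955581665039)
```

View pics/ct1.png

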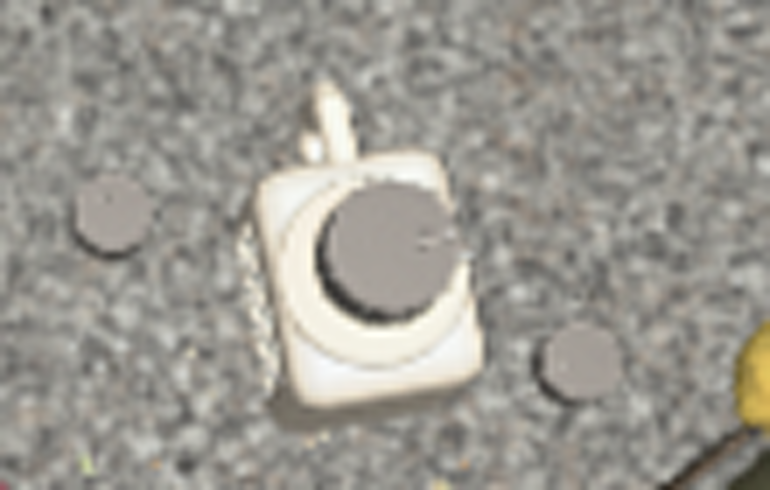

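View pics/cs1.png

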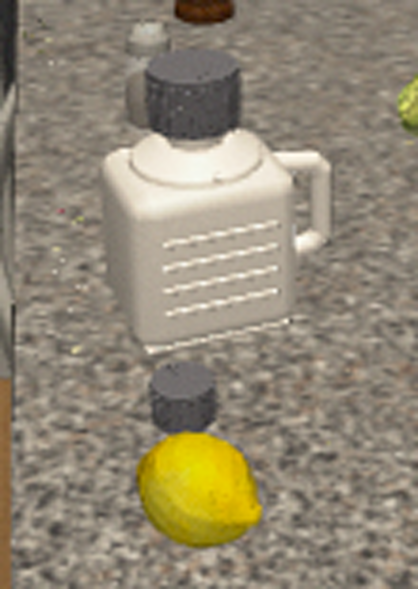

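The candidates for the cap are the grey cap on the jug at top (385,200), about 54 mm across, and two loose small caps at (346,195) and (413,217), about 36 mm across. The salt shaker's grey top at (286,207) is another look-alike. The crop confirms that the jug-mounted one is the largest and sits on the white jug. In the side view it is at (320,215). Before reaching, I'll check the overhead clearance.

```bash
python3 - <<'E'
import numpy as np
from cell import env
from scipy.spatial.transform import Rotation as R
c=env.camera_info("top"); M=R.from_euler("xyz",c["rotation"],degrees=True).as_matrix()
f=200/np.tan(np.radians(c["fov_y"]/2)); d=np.load("d_top.npy")
for u,v in((380,60),(380,80),(300,75),(450,70),(430,110),(500,170),(600,290)):
    D=d[v,u]; print(u,v,(M@np.array([(u-c["cx"])/f*D,-(v-c["cy"])/f*D,-D])+c["eye"]).round())
s=env.read_state(); T=R.from_euler("xyz",s["orientation"],degrees=True).as_matrix()
print((T.T@(np.array([430,-268.5,230])-s["tcp_pos"])).round(1))
E
```

```text
380 60 [ 627. -194.  585.]
380 80 [ 620. -205.  512.]
300 75 [620. -38. 525.]
450 70 [ 628. -340.  551.]
430 110 [ 703. -400.  152.]
500 170 [ 404. -402.  622.]
600 290 [ 201. -548.  641.]
[200.7 312.3  26.3]
```

```bash
python3 - <<'E'
import numpy as np
from cell import env
from scipy.spatial.transform import Rotation as R
for n,px in(("top",((290,325),(240,335),(230,380),(300,360),(300,310),(350,315),(400,270),(450,230),(500,195),(515,210),(540,240),(570,260),(605,290),(620,300),(540,290),(510,293))),("side",((130,20),(130,80),(145,140),(160,200),(173,250),(200,15),(300,6),(120,190),(200,180)))):
    c=env.camera_info(n); M=R.from_euler("xyz",c["rotation"],degrees=True).as_matrix()
    f=200/np.tan(np.radians(c["fov_y"]/2)); d=np.load(f"d_{n}.npy")
    for u,v in px:
        D=d[v,u]; P=(M@np.array([(u-c["cx"])/f*D,-(v-c["cy"])/f*D,-D])+c["eye"])
        a=np.array([.6307,-.776]); l=np.array([.776,.6307])
        print(n,u,v,P.round(), "along",round(a@P[:2]),"lat",round(l@P[:2]))
E
```

```text
top 290 325 [ 79. -12.  18.] along 59 lat 54
top 240 335 [110.  41. 609.] along 38 lat 112
top 230 380 [ 36.  56. 594.] along -20 lat 63
top 300 360 [ 74. -60. 612.] along 93 lat 19
top 300 310 [121. -39.   1.] along 107 lat 70
top 350 315 [ 148. -142.  605.] along 203 lat 25
top 400 270 [ 225. -226.  609.] along 318 lat 32
top 450 230 [ 297. -315.  606.] along 432 lat 32
top 500 195 [ 361. -403.  614.] along 540 lat 26
top 515 210 [ 334. -426.  617.] along 542 lat -10
top 540 240 [ 283. -469.  612.] along 543 lat -76
top 570 260 [ 250. -513.  622.] along 556 lat -130
top 605 290 [ 201. -555.  642.] along 558 lat -194
top 620 300 [ 186. -578.  642.] along 566 lat -220
top 540 290 [ 199. -522.  491.] along 531 lat -175
top 510 293 [ 191. -523.  347.] along 526 lat -182
side 130 20 [ 221. -607.  512.] along 611 lat -211
side 130 80 [ 210. -608.  458.] along 605 lat -220
side 145 140 [ 210. -599.  395.] along 598 lat -215
side 160 200 [ 224. -629.  336.] along 629 lat -223
side 173 250 [ 222. -615.  268.] along 618 lat -216
side 200 15 [ 244. -355.  540.] along 430 lat -34
side 300 6 [ 396. -443.  541.] along 593 lat 28
side 120 190 [-45. -98. 180.] along 48 lat -96
side 200 180 [123.  15. 158.] along 66 lat 105
```

```bash
python3 -m jog '[[0.008,0.012,0.001,0,0,0],[0.03,0.047,0.004,0,0,0],[0.056,0.087,0.007,0,0,0],[0.082,0.128,0.011,0,0,0],[0.108,0.169,0.014,0,0,0],[0.134,0.209,0.018,0,0,0],[0.16,0.25,0.021,0,0,0],[0.183,0.284,0.024,0,0,0],[0.197,0.306,0.026,0,0,0],[0.201,0.312,0.026,0,0,0]]' 100
python3 - <<'E'
from cell import env
import cv2,numpy as np
for n in ("top","side"):
    p,d=env.camera(n); cv2.imwrite(f"pics/{n}2.png",p[:,:,::-1])
    for t in ("cap_grip",):
        print("tip",n,t,[(np.round(r["location"]),round(r["confidence"],2)) for r in env.tip_of(n,t)])
a=cv2.resize(p[100:300,220:450,::-1],None,fx=3,fy=3);cv2.imwrite("pics/cs2.png",a)
print(env.read_state())
E
```

```text
time_s: 1.9
tcp_pos: [430.7, -265.7, 229.8]
orientation: [180.0, -0.0, 110.2]
contact_force: [-0.1, -0.1, 0.8]
finger_gap: 85.6
tip top cap_grip [(array([ 470., -169.,   16.]), 0.63), (array([ 431., -269.,  149.]), 0.44), (array([ 408., -376.,   18.]), 0.42)]
tip side cap_grip [(array([ 428., -266.,  144.]), 0.74), (array([ 410., -373.,   15.]), 0.57)]
{'time_s': 2.1, 'qpos': array([-9.20777178e+00, -1.22276242e+01, -1.14413540e+01,  1.37227172e-02,
       -9.07748456e+01, -6.08222385e+01]), 'joint_velocities': array([-1.06133405,  0.05582765,  0.10843818,  0.00771006,  0.06098474,
       -0.07785857]), 'effort': array([ 7.08742104e-01, -2.38696307e+01,  3.46840882e+01,  6.88127160e+00,
        1.42503207e-02, -1.92413991e-02]), 'tcp_pos': array([ 429.24526322, -268.72542042,  230.54152709]), 'orientation': array([1.79996715e+02, 1.75500804e-02, 1.09969802e+02]), 'contact_force': array([ 0.129259  , -0.49745007, -0.36501294]), 'torque': array([0.03542918, 0.03638711, 0.00947296]), 'finger_gap': 85.21571679260265}
```

View pics/cs2.png

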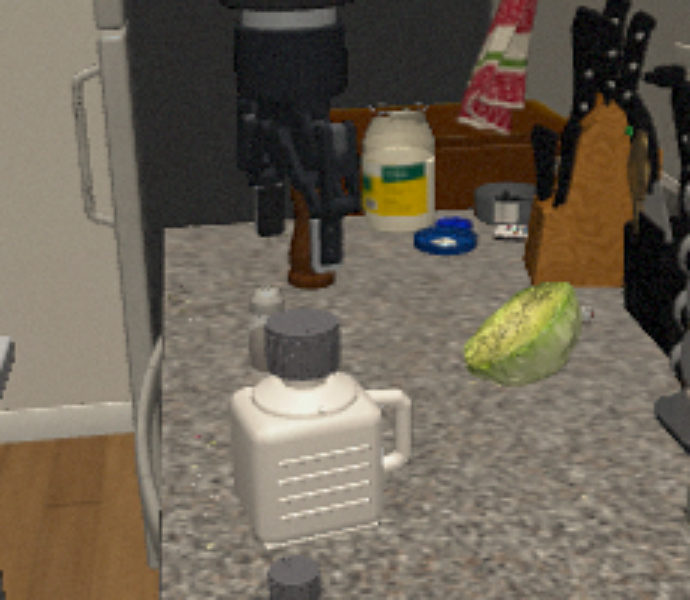

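View pics/top2.png

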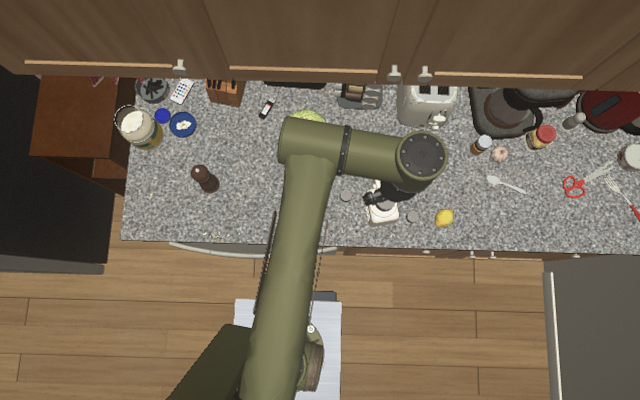

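The jaws sit over the cap: the fingertips straddle crop x≈299 and the cap is at x≈303. The small cap is below and clear of them. I'm descending 74 mm.

```bash
python3 -m jog '[[0,0,0.004,0,0,0],[0,0,0.013,0,0,0],[0,0,0.023,0,0,0],[0,0,0.033,0,0,0],[0,0,0.043,0,0,0],[0,0,0.053,0,0,0],[0,0,0.062,0,0,0],[0,0,0.069,0,0,0],[0,0,0.073,0,0,0],[0,0,0.074,0,0,0]]' 100
python3 - <<'E'
from cell import env
import cv2,numpy as np
p,d=env.camera("side")
a=cv2.resize(p[150:300,250:400,::-1],None,fx=4,fy=4);cv2.imwrite("pics/cs3.png",a)
s=env.read_state();print(s['tcp_pos'],s['contact_force'])
E
```

```text
time_s: 3.1
tcp_pos: [429.5, -268.3, 155.8]
orientation: [-180.0, -0.0, 110.0]
contact_force: [0.5, 0.7, -0.6]
finger_gap: 85.6
[ 429.56893581 -268.30803494  156.0898511 ] [ 0.78351228  0.94039205 -0.05344414]
```

View pics/cs3.png

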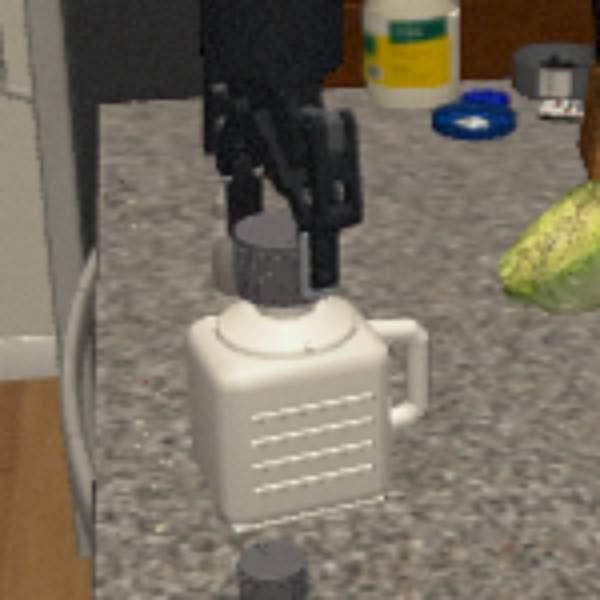

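The fingers straddle the cap at crop (240,200) and (325,260), with the tips near the cap's lower edge and above the shoulder. Closing now.

```bash
python3 -m jog '[[0,0,0,0,0,0],[0,0,0,0,0,0],[0,0,0,0,0,0],[0,0,0,0,0,0],[0,0,0,0,0,0],[0,0,0,0,0,0],[0,0,0,0,0,0],[0,0,0,0,0,0],[0,0,0,0,0,0],[0,0,0,0,0,0]]' 0
python3 - <<'E'
from cell import env
import cv2,numpy as np
p,d=env.camera("side")
a=cv2.resize(p[150:300,250:400,::-1],None,fx=4,fy=4);cv2.imwrite("pics/cs4.png",a)
s=env.read_state();print(s['tcp_pos'],s['contact_force'],s['torque'],s['finger_gap'])
E
```

```text
time_s: 4.15
tcp_pos: [429.9, -268.6, 157.1]
orientation: [180.0, 0.1, 110.0]
contact_force: [-0.9, 0.6, 5.3]
finger_gap: 52.9
[ 429.88404868 -268.57274308  157.14468458] [-1.65538483 -0.29143787  5.93264378] [-0.05060393  0.16260646 -0.09795942] 52.91881282318523
```

View pics/cs4.png

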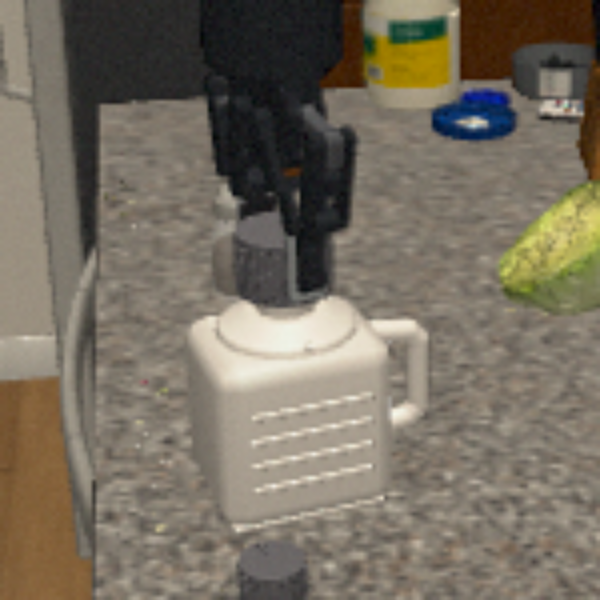

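```bash
python3 -m jog '[[0,0,0.001,0,0,0],[0,0,0.002,0,0,0],[0,0,0.003,0,0,0],[0,0,0.004,0,0,0],[0,0,0.005,0,0,0],[0,0,0.006,0,0,0],[0,0,0.007,0,0,0],[0,0,0.008,0,0,0],[0,0,0.008,0,0,0],[0,0,0.008,0,0,0]]'
python3 - <<'E'
from cell import env
import cv2,numpy as np
p,d=env.camera("side")
a=cv2.resize(p[150:300,250:400,::-1],None,fx=4,fy=4);cv2.imwrite("pics/cs5.png",a)
s=env.read_state();print(s['tcp_pos'],s['contact_force'],s['torque'],s['finger_gap'])
E
```

```text
time_s: 5.2
tcp_pos: [430.0, -268.8, 151.0]
orientation: [179.9, 0.1, 110.0]
contact_force: [-3.9, 2.7, 14.4]
finger_gap: 52.5
[ 429.99619725 -268.78469797  151.04848266] [-3.32169266  3.92579965 12.90137852] [ 1.04981995  1.28221614 -0.02991094] 52.6823632999524
```

View pics/cs5.png

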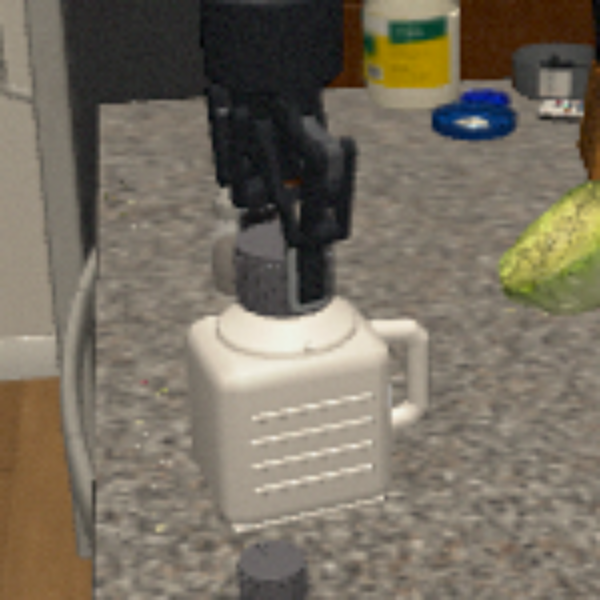

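The cap top moved down from crop y≈213 to y≈223, and TCP z dropped 6 mm with about 14 N. It is pressed, so I'll start the twist. Anticlockwise from above is negative about tool z.

```bash
python3 -m jog '[[0,0,0,0,0,-0.03],[0,0,0,0,0,-0.08],[0,0,0,0,0,-0.14],[0,0,0,0,0,-0.2],[0,0,0,0,0,-0.26],[0,0,0,0,0,-0.32],[0,0,0,0,0,-0.38],[0,0,0,0,0,-0.44],[0,0,0,0,0,-0.49],[0,0,0,0,0,-0.52]]'
python3 - <<'E'
from cell import env
import cv2,numpy as np
p,d=env.camera("side")
a=cv2.resize(p[150:300,250:400,::-1],None,fx=4,fy=4);cv2.imwrite("pics/cs6.png",a)
s=env.read_state();print(s['tcp_pos'],s['contact_force'],s['torque'],s['finger_gap'],s['orientation'])
E
```

```text
time_s: 6.25
tcp_pos: [431.1, -269.3, 151.7]
orientation: [179.9, 0.4, 139.9]
contact_force: [-0.1, -0.8, 12.9]
finger_gap: 52.8
[ 431.08676327 -269.32695692  151.68928298] [-0.09080449 -0.58875474 13.14961198] [ 0.02090003 -0.08396471 -0.01998437] 52.58346281024653 [179.94590539   0.35743609 139.96931999]
```

View pics/cs6.png

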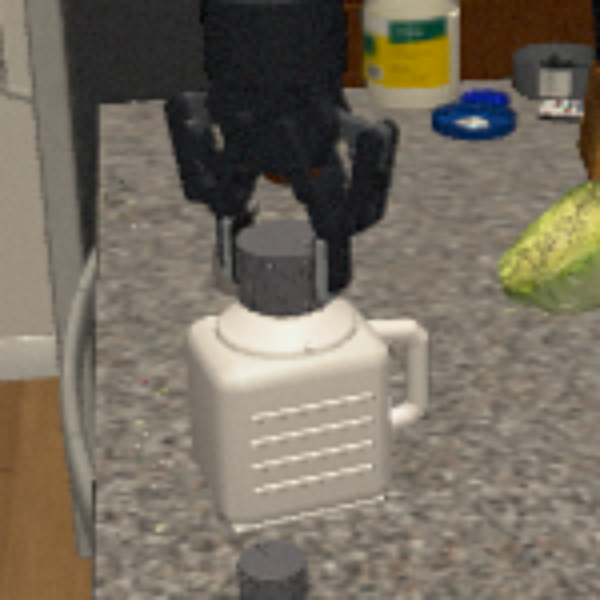

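The jug hasn't rotated: its body edges are still at crop x 190–385. Force is still about 13 N. Continuing the twist.

```bash
python3 -m jog '[[0,0,0,0,0,-0.03],[0,0,0,0,0,-0.08],[0,0,0,0,0,-0.15],[0,0,0,0,0,-0.22],[0,0,0,0,0,-0.29],[0,0,0,0,0,-0.36],[0,0,0,0,0,-0.43],[0,0,0,0,0,-0.49],[0,0,0,0,0,-0.54],[0,0,0,0,0,-0.57]]'
python3 - <<'E'
from cell import env
import cv2,numpy as np
p,d=env.camera("side")
a=cv2.resize(p[150:300,250:400,::-1],None,fx=4,fy=4);cv2.imwrite("pics/cs7.png",a)
p,d=env.camera("top")
a=cv2.resize(p[160:240,330:450,::-1],None,fx=6,fy=6);cv2.imwrite("pics/ct7.png",a)
s=env.read_state();print(s['tcp_pos'],s['contact_force'],s['torque'],s['finger_gap'],s['orientation'])
E
```

```text
time_s: 7.3
tcp_pos: [431.2, -269.3, 151.7]
orientation: [-179.9, 0.3, 172.6]
contact_force: [0.5, -0.6, 12.5]
finger_gap: 52.7
[ 431.1715081  -269.29821249  151.70998207] [ 1.14167949  0.12474888 12.64004034] [ 0.05072922 -0.26229263 -0.04230582] 52.694280017601926 [-179.85518902    0.34127159  172.51125406]
```

View pics/cs7.png

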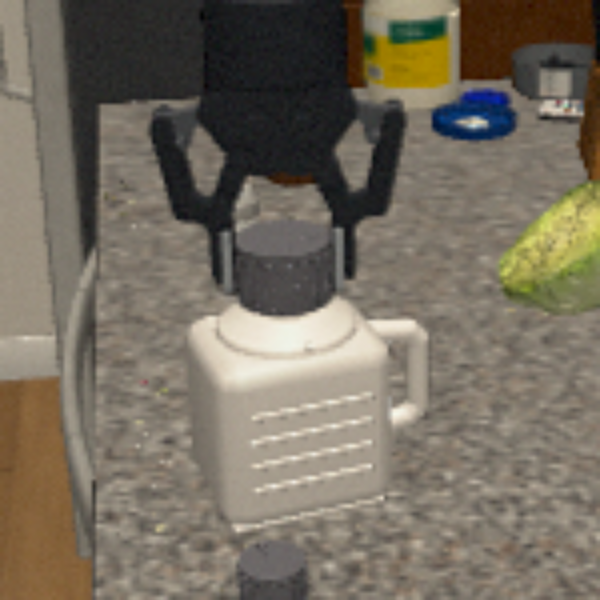

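View pics/ct7.png

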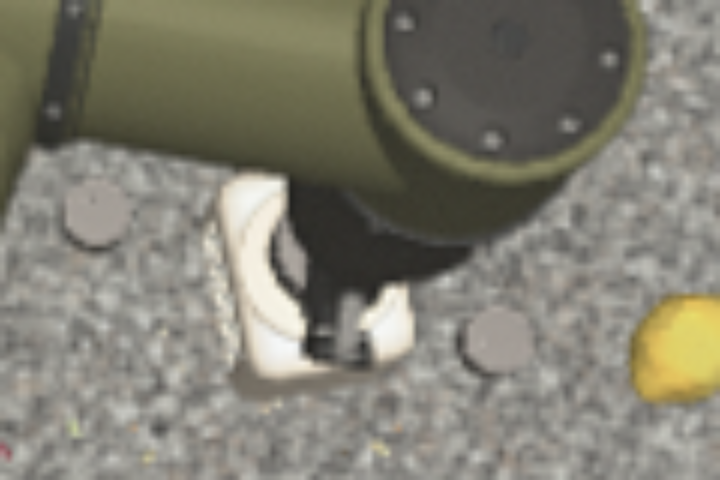

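Turned 62.5°, with the jug unmoved in both views. A short test lift comes next, to see whether the jug follows.

```bash
python3 -m jog '[[0,0,-0.001,0,0,0],[0,0,-0.002,0,0,0],[0,0,-0.004,0,0,0],[0,0,-0.006,0,0,0],[0,0,-0.008,0,0,0],[0,0,-0.01,0,0,0],[0,0,-0.012,0,0,0],[0,0,-0.014,0,0,0],[0,0,-0.016,0,0,0],[0,0,-0.016,0,0,0]]'
python3 - <<'E'
from cell import env
import cv2,numpy as np
p,d=env.camera("side")
a=cv2.resize(p[150:300,250:400,::-1],None,fx=4,fy=4);cv2.imwrite("pics/cs8.png",a)
s=env.read_state();print(s['tcp_pos'],s['contact_force'],s['torque'],s['finger_gap'],s['orientation'])
E
```

```text
time_s: 8.4
tcp_pos: [429.4, -268.2, 163.8]
orientation: [180.0, -0.1, 172.4]
contact_force: [1.4, -1.7, -2.0]
finger_gap: 52.4
[ 429.3821815  -268.26049504  163.81743214] [ 0.58838407 -1.18421785 -1.37164519] [-0.44395613 -0.36916815  0.03170413] 52.20469495661318 [ 1.79987673e+02 -5.37833107e-02  1.72435240e+02]
```

View pics/cs8.png

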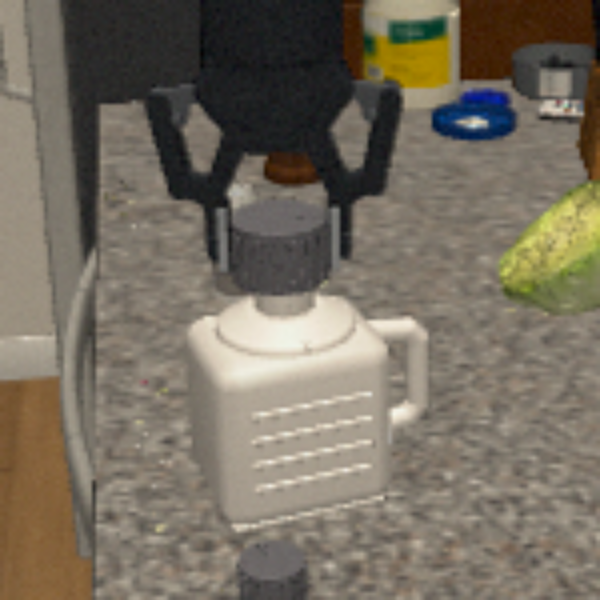

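The cap is rising off the neck (cap bottom at crop y≈292, neck showing below it). The jug stays down and the force is near zero. I'll lift the remaining 73 mm.

```bash
python3 -m jog '[[0,0,-0.004,0,0,0],[0,0,-0.012,0,0,0],[0,0,-0.021,0,0,0],[0,0,-0.031,0,0,0],[0,0,-0.041,0,0,0],[0,0,-0.051,0,0,0],[0,0,-0.06,0,0,0],[0,0,-0.067,0,0,0],[0,0,-0.071,0,0,0],[0,0,-0.073,0,0,0]]'
python3 - <<'E'
from cell import env
import cv2,numpy as np
p,d=env.camera("side")
print([(np.round(r["location"]),round(r["confidence"],2)) for r in env.tip_of("side","cap_grip")],[(np.round(r["location"]),round(r["confidence"],2)) for r in env.tip_of("side","jug")])
for t in("pepper_mill","salt_shaker","lemon"): print(t,[np.round(r["location"]) for r in env.look_for("side",t)])
a=cv2.resize(p[120:320,230:400,::-1],None,fx=3,fy=3);cv2.imwrite("pics/cs9.png",a)
p,d=env.camera("top"); cv2.imwrite("pics/top9.png",p[:,:,::-1])
s=env.read_state();print(s['tcp_pos'],s['contact_force'],s['finger_gap'],s['orientation'],s['time_s'])
E
```

```text
time_s: 9.45
tcp_pos: [429.7, -268.3, 237.6]
orientation: [180.0, 0.0, 172.4]
contact_force: [0.5, 0.4, 0.1]
finger_gap: 52.4
[(array([ 410., -372.,   12.]), 0.69), (array([ 429., -264.,  226.]), 0.57)] [(array([ 431., -265.,    0.]), 0.95)]
pepper_mill [array([500., 240., 115.])]
salt_shaker [array([424.,  -2.,  54.])]
lemon [array([ 408., -481.,   41.])]
[ 429.46598064 -268.27528435  236.87175252] [ 0.22371476 -0.18799534 -0.38613788] 52.62188259825909 [ 1.79991982e+02 -4.29270188e-02  1.72437266e+02] 9.8
```

View pics/cs9.png

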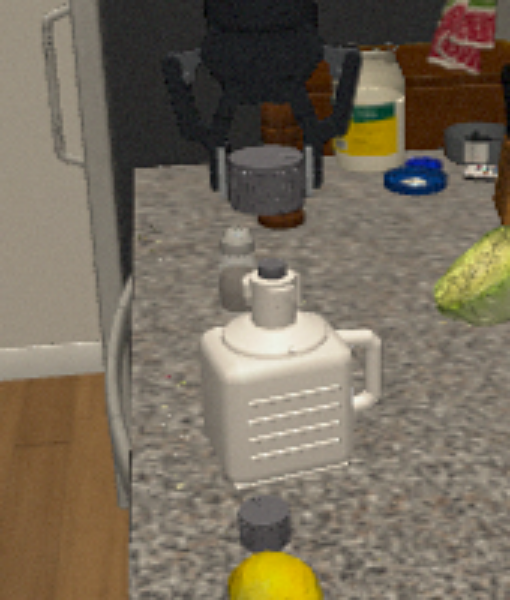

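View pics/top9.png

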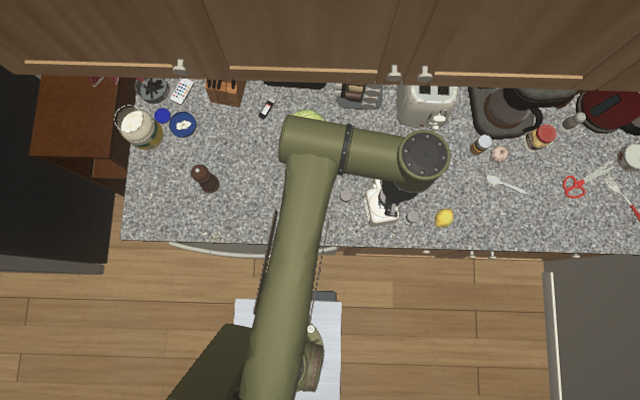

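The side crop shows the cap level in the jaws at (267,180), over the open neck at (271,270). The jug stands as before. The mill, shaker, lemon and small caps are at their earlier places in the top view. Handing in.

```bash
python3 -c "
from cell import env
print(env.finish_job())"
```

```text
the job is handed in; nothing more can be done
None
```

The safety cap is off the jug. I handed the job in with the arm holding the cap about 8 cm above its seat, level and over the jug's mouth.

- **What I did:** I gripped the 54 mm cap, pressed it about 6 mm down (13–14 N) and turned it 62.5° anticlockwise while pressed. I then lifted it straight off. The robot clock read 9.8 s at my last reading before hand-in, against the 32 s limit.
- **Cap at the end:** The network put the cap's centre at (429, -264, 226) mm; 8 cm above the seat would be z = 229 mm. The tool was level to 0.1°, the grip gap was 52.6 mm and the outside force was near zero.
- **Jug and bystanders:** The jug stands upright where it was, origin about (431, -265, 0) against (432, -268, -1) at the start, and the hand is clear of it. In the pictures the mill, shaker and lemon had not moved. The network placed the shaker and lemon within about 5 mm of the start.
- **Readings that disagreed:** The network's pepper mill height changed from 76 to 115 mm, probably because the hand hid part of it from the side camera. Its top-scoring "cap" in the last side picture was one of the small loose caps, and the held cap came second.

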